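# Set the swivel work rest to the long scale line and lock it

## Task

Set the angle of the swivel work rest on the bench: push the side of its wooden block round with a fingertip until the index mark on the turntable lines up with the one long line of the scale ring. Then press the lock plunger beside it all the way down with a fingertip, leaving the setting lined up. Pick nothing up, and leave the loose things round the rest where they are.

Things in the scene. Friction and masses are not known exactly. Their poses are not given: they have to be found in the camera images.
- swivel_base: Plywood base board of the swivel work rest, fixed to the bench, 244 (x) x 330 (y) x 15 mm. Its origin is on the bench surface under the axis of the turntable; the board reaches 122 mm to +-x, 125 mm to +y and 205 mm to -y of the origin. It stands at various places and is turned up to 0.2 rad about z; +x points away from the robot at yaw 0.
- scale_ring: Flat round aluminium scale ring, 236 mm diameter, fixed on the base board concentric with the turntable; top 25 mm above the bench. Its origin is on the bench surface on the axis. Dark radial lines, 10 degrees apart over 160 degrees, start 91 mm from the axis; all are 9 mm long and 2 mm wide except the long line in the middle of the scale (25 mm long, 4 mm wide), which lies on the ring's own -x axis. The ring is fixed but differently turned from run to run.
- long_line (a point): Inner end of the one long scale line on the ring: 91 mm from the turntable axis, 25 mm above the bench. The target.
- index_mark (a point): Outer end of the index mark of the turntable: a dark radial line 26 mm long and 4 mm wide on the aluminium disc in front of one end of the wooden block; this point is 91 mm from the axis, 27 mm above the bench. When lined up it coincides (seen from above) with long_line.
- turntable_axis (a point): Point on the vertical axis of the turntable, at the height of its disc top (27 mm above the bench); its axes turn with the turntable. The turntable is an aluminium disc of 180 mm diameter, with a wooden work-rest block fixed centrally on it: 120 mm along its x, 100 mm along its y, standing from 27 to 57 mm above the bench. The index mark lies on the turntable's own -x axis. A sideways push on a long (120 mm) face of the block, near its end, turns it.
- turntable (a joint): Angle of the turntable on the base board in rad, 0 when the index mark points to the base board's -x (towards the robot), positive anticlockwise seen from above; range -3 to 3. The start is always anticlockwise of the long line by 0.4 to 1.75 rad, so it has to be turned clockwise. It has friction of about 0.12 N m (about 2.5 N at the fingertip) and no spring: it stays where it is left.
- lock_plunger (a joint): Travel of the lock plunger in m: 0 up (start), 0.012 fully down on its stop. It goes straight down, has friction of about 3.5 N and no spring: it stays down. It does not itself hold the turntable.
- plunger_top (a point): Centre of the flat top of the lock plunger: a steel mushroom head of 42 mm diameter in a dark steel collar of 48 mm diameter on the base board, 158 mm from the turntable axis towards the board's -y. The top is 53 mm above the bench when up, 41 mm when down; the collar's top is at 30 mm.
- sanding_block: Loose cork sanding block 62x110x38 mm on the bench left of the base board, to be left alone; origin at the centre of its underside.
- wax_tin: Loose round brown tin, 67 mm diameter, 36 mm high, on the bench left of the base board nearer to the robot, to be left alone; origin at the centre of its underside.
- carpenter_pencil_1: Loose flat carpenter's pencil 159 mm long, on the bench right of the base board, to be left alone; origin at the centre of its underside.
- hole_plug_1: Loose round wooden plug, 46 mm diameter, 20 mm high, standing on the base board beyond the lock plunger, about 85 mm from it, to be left alone; origin at the centre of its underside.

How it is judged:
By the outcome, as a careful person would: the job done as asked, in the order asked, and still so for the second after the job is handed in, with the robot touching nothing.
It also fails if it takes over 51 s, if anything falls off the work surface, if the arm or the gripper's body presses on something with over 40 N, if the wrist force passes 120 N, or if a joint passes its speed limit or range.

## Robot

A 6-joint arm with a two-finger parallel gripper is mounted at the origin on a cart in front of the work surface, level with it; the furniture and walls round the work are solid. World frame = base frame: x ahead of the robot, y to its left, z up, the work surface at z = 0. Lengths are in mm, angles in rad, forces in N, time in s.
With the tool pointing down it reaches from about 375 to 925 mm from the base axis. Payload 5.7 kg.
Tool frame: the origin (TCP) lies on the centre line of the jaws, within the pads' length; the fingertips stand 8 mm ahead of it and the grasp point (between the pads) lies 11 mm behind it (tip_extent is the distance from the TCP to the fingertips, in mm); z points along the fingers, y is the line along which they close (so a half turn about z gives the same grasp; the last joint's range is limited). The gripper opens to 85 mm and grips with 20 to 120 N. Pads are 22 mm wide; open, the fingers measure 114 mm over their backs; the gripper's body (76 mm by 85 mm) begins 54 mm behind the grasp point. The pads swing forward as they close: fully open they stand 13 mm farther back than shut.
Start: joints at [1.032, 0.359, 1.51, -0, 1.272, -0.115], TCP at [246.726, 546.892, 239.267] pointing down, gripper open.
Joint ranges: [-2.97, 2.97], [-1.01, 2.36], [0.21, 2.38], [-0.96, 4.11], [0.2, 2.71], [-2.98, 2.98]. Speed limits (rad/s): [2.39, 2.39, 3.14, 3.14, 3.14, 3.14].

## Interface

Orientations are given as a unit quaternion [x, y, z, w].
In Python, from station import state, camera, finish_job, tip_extent gives the robot as it stands.
- The arm moves only by the tool step_arm, never from a script. Its argument "motion" is a list that holds one entry, the list of rows, each a list of 5 numbers: the closure, from 0 (fully open) to 1 (shut), then the shift along the tool's x, y, z scaled (see below), then the turn about the tool's z scaled (see below). In form: [[[grip, dx, dy, dz, yaw], ...]]. A call has 1 to 12 rows; each row shifts and turns the commanded pose from where the row before left it, along the tool's axes as they then stand; what a row does not reach is not made up. The controller multiplies each number of a shift by 4 cm and each number of a turn by 6 degrees. A row lasts 1/10 s, in which the tool goes at most 50 mm and 8.59 degrees, less where a joint would pass 70% of its speed; a pose out of reach is approached as far as the arm can. A call with a number of a shift or a turn outside -1 to 1 is refused whole. A call with a gripper value outside its range is refused whole. The fingers move at their own pace and stop on an object; "grip_force" is the grip in N (left out, the last holds). Time passes only in rows, so rows that do not move let the fingers close. It gives the time, the measured TCP pose, the force, the opening and the grip force at its end, in the units of the state.
- state(): the state, without advancing time (a new reading comes with each control period).
- camera(name): name is "side" or "top"; returns a dict with "color" (480x640x3 uint8, red, green, blue), "z_map" (480x640 float32, mm along the optical axis (not along the pixel's ray), 0 where there is no reading), "mtx" (3x3 intrinsics, pixels), "R" (3x3) and "t" (3): a world point X has camera coordinates R X + t. Camera axes: x right, y down, z forward; pixel columns grow to the right and rows downward; lengths in mm; the calibration is good to about 2 mm. A picture is of the moment at which its call begins.
- finish_job(): hands the job in; it is judged then, once.
The state is a dict: "t": time; "joint_pos": joint angles; "qd": joint speeds; "tau": joint torques, N m; "tool_pos": TCP position; "eef_rot": TCP orientation; "force": force on the tool from outside, world axes, zero at the start; "torque": the same for the moment, N m; "gripper_width": finger opening in mm; "finger_force": force on a finger pad.
Only numpy, scipy, OpenCV 4.12 (cv2) and the standard library are available. Lean on these libraries where they do the work, as an engineer would, in place of code of your own. Each camera call takes 0.05 s, during which the arm holds its last target. There are 200 camera calls.

## Working session

There is one attempt and no reset: what is moved stays moved. The work goes in short steps, Python scripts to look and compute and a tool call to move; the robot and the scene stay as the last step left them, time stands still between calls to the robot, and variables do not carry over. Pictures are saved under pics/ and viewed, at most 10 in all, crops included, and the job is handed in when it is done.

Besides the shell and the picture viewer there is one more tool, called after ">>>" by a JSON object that holds its "fn" and its "kwargs". step_arm: Moves the arm, as the interface text tells. Its arguments: {"type":"object","properties":{"motion":{"type":"array","items":{"type":"array","items":{"type":"array","items":{"type":"number","minimum":-1,"maximum":1}}}},"grip_force":{"type":"number"}},"required":["motion"]}

```bash
mkdir -p pics; python3 - <<'E'
from station import state,camera,tip_extent
import cv2,numpy as np
print(state()); print(tip_extent)
for n in("top","side"):
    c=camera(n); np.savez(f"{n}0.npz",**c)
    cv2.imwrite(f"pics/{n}0.png",c["color"][:,:,::-1]); print(n,c["mtx"],c["R"],c["t"])
E
```

```text
{'t': 0.0, 'joint_pos': array([ 1.03190010e+00,  3.59529112e-01,  1.51145219e+00, -2.51258638e-05,
        1.27247272e+00, -1.15057225e-01]), 'qd': array([-0.0011312 , -0.0005614 ,  0.00011733, -0.00026046,  0.00011089,
        0.00094271]), 'tau': array([ 5.48824373e-04, -5.27592409e+01, -2.78627121e+01, -1.82212643e-04,
        1.29816009e-02, -9.15386568e-05]), 'tool_pos': array([246.40430323, 546.33687173, 238.43168472]), 'eef_rot': array([ 2.10333136e-01,  9.77629329e-01, -8.85233005e-04, -2.87550902e-04]), 'force': array([-0.50920132,  0.75685072, -1.01585724]), 'torque': array([-0.04022656,  0.02323297,  0.01253888]), 'finger_force': 0.0, 'gripper_width': 85.69497131215857}
8.0
top [[510.99132605   0.         318.22344598]
 [  0.         510.99132605 236.4229958 ]
 [  0.           0.           1.        ]] [[-0.01666776 -0.99965065  0.02051249]
 [-0.98730139  0.01321343 -0.15830785]
 [ 0.1579815  -0.02289065 -0.98717671]] [ 95.16571406 569.44352732 937.29266269]
side [[612.03630037   0.         312.04635974]
 [  0.         612.03630037 240.39703991]
 [  0.           0.           1.        ]] [[ 0.89359194 -0.44844789 -0.01969588]
 [-0.2306346  -0.42104205 -0.87722931]
 [ 0.38509885  0.7884276  -0.47966739]] [-460.63399228  247.76390912 1008.21424682]
```

View pics/top0.png

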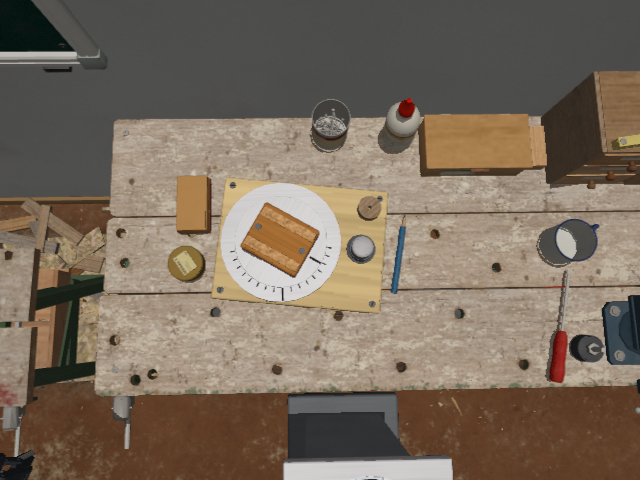

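View pics/side0.png

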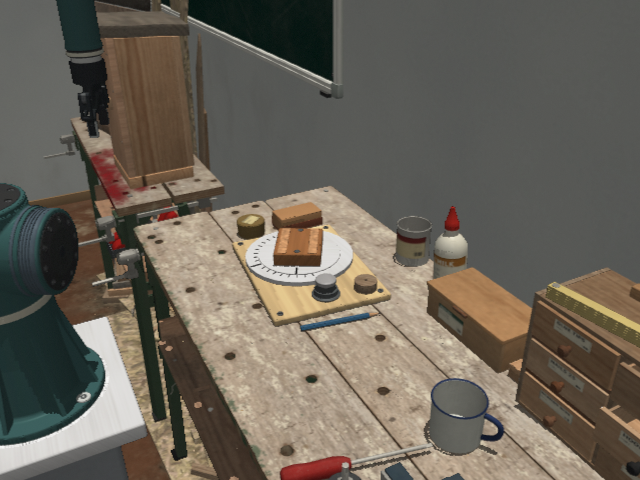

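The top view shows the ring centred near (281,241), the long line near (282,294), the index mark near (317,261) and the plunger at (361,248). The plug is at (370,208) and the pencil at (400,257). The index has to go clockwise by about 60°.

```bash
cat > h.py <<'E'
import cv2,numpy as np
def ray(c,uv,z):
    d=c["R"].T@np.linalg.inv(c["mtx"])@np.array([uv[0],uv[1],1.]); o=-c["R"].T@c["t"]
    return o+d*(z-o[2])/d[2]
def proj(c,X):
    p=c["mtx"]@(c["R"]@np.array(X,float)+c["t"]); return p[:2]/p[2]
def depthpt(c,u,v):
    z=np.median(c["z_map"][v-1:v+2,u-1:u+2]); return c["R"].T@(z*np.linalg.inv(c["mtx"])@np.array([u,v,1.])-c["t"])
def ring(c,z=25,box=(150,160,410,320)):
    hsv=cv2.cvtColor(c["color"],cv2.COLOR_RGB2HSV); m=((hsv[...,1]<35)&(hsv[...,2]>170)).astype(np.uint8)
    k=np.zeros_like(m); x0,y0,x1,y1=box; k[y0:y1,x0:x1]=1; m=cv2.morphologyEx(m*k,cv2.MORPH_OPEN,np.ones((3,3)))
    ct=max(cv2.findContours(m,0,2)[0],key=cv2.contourArea); h=cv2.convexHull(ct)[:,0]
    P=np.array([ray(c,p,z)[:2] for p in h.astype(float)])
    A=np.c_[2*P,np.ones(len(P))]; s=np.linalg.lstsq(A,(P**2).sum(1),rcond=None)[0]
    return s[:2],np.sqrt(s[2]+s[:2]@s[:2]),P
def rect(c,cen,z,half=130,px=4):
    """metric top-down picture, px pixels per mm; x up, y left"""
    w=np.float32([[cen[0]+half,cen[1]+half],[cen[0]+half,cen[1]-half],[cen[0]-half,cen[1]-half],[cen[0]-half,cen[1]+half]])
    s=np.float32([proj(c,[*a,z]) for a in w]); n=2*half*px
    return cv2.warpPerspective(c["color"],cv2.getPerspectiveTransform(s,np.float32([[0,0],[n,0],[n,n],[0,n]])),(n,n),flags=cv2.INTER_CUBIC)
def darkang(c,cen,z,r0,r1,lo=-np.pi,hi=np.pi):
    """mean darkness over radii r0..r1 per angle (world angle about cen)"""
    g=cv2.cvtColor(c["color"],cv2.COLOR_RGB2GRAY).astype(np.float32)
    a=np.arange(lo,hi,np.radians(.25)); r=np.arange(r0,r1,.5)
    X=np.array([[proj(c,[cen[0]+q*np.cos(t),cen[1]+q*np.sin(t),z]) for q in r] for t in a],np.float32)
    return a,cv2.remap(g,X[...,0],X[...,1],cv2.INTER_LINEAR).mean(1)
def peak(a,v,n=14):
    i=v.argmin(); j=np.arange(i-n,i+n+1)%len(a); w=np.clip(np.median(v)-v[j]-.3*(np.median(v)-v[i]),0,None)
    return a[i]+(w*(np.arange(-n,n+1)))@np.ones(2*n+1)/w.sum()*(a[1]-a[0]), v[i]
E
python3 - <<'E'
from h import *
T=dict(np.load("top0.npz"));S=dict(np.load("side0.npz"))
cen,r,P=ring(T); print("ring",cen,r)
cs,rs,_=ring(S,25,(235,215,365,300)); print("side ring",cs,rs)
for n,u,v in(("ring",240,270),("block",281,240),("plunger",361,245),("plug",370,205),("pencil",399,262),("base",340,300),("tin",186,263),("cork",193,200)): print(n,depthpt(T,u,v).round(1))
a,v=darkang(T,cen,25,102,114); L=peak(a,v); a,v=darkang(T,cen,27,70,88); I=peak(a,v); print("long,index deg",np.degrees(L[0]),L[1],np.degrees(I[0]),I[1])
# block top orientation, plunger
im=rect(T,cen-[0,40],57,200,2); cv2.imwrite("pics/r57.png",im[...,::-1][100:,:])
for C,n,b in((T,"top",(340,228,382,268)),(S,"side",(310,268,342,290))):
    g=cv2.cvtColor(C["color"],cv2.COLOR_RGB2HSV); x0,y0,x1,y1=b
    m=((g[...,1]<50)&(g[...,2]>120)).astype(np.uint8)[y0:y1,x0:x1]
    ct=max(cv2.findContours(m,0,2)[0],key=cv2.contourArea); e=cv2.fitEllipse(ct); print(n,e, ray(C,(e[0][0]+x0,e[0][1]+y0),53))
E
```

```text
ring [566.32407583 160.11481959] 117.13629521786086
side ring [564.96246499 162.12639891] 117.17803675239142
ring [510.3 238.6  23.6]
block [563.2 157.5  55.1]
plunger [551.8   5.7  53.2]
plug [634.  -16.7  32.4]
pencil [523.1 -73.7   7.9]
base [449.9  45.6  14. ]
tin [523.9 339.6  37.7]
cork [646.9 329.   37.7]
long,index deg -178.5167973145337 45.114624 -119.9856242178542 54.67513
top ((22.32680892944336, 18.260303497314453), (19.91683578491211, 20.638418197631836), 138.90260314941406) [549.3657216    3.23149158  53.        ]
side ((14.270391464233398, 1.589900016784668), (27.287689208984375, 32.762550354003906), 47.862030029296875) [560.29474271  32.43997313  53.        ]
```

View pics/r57.png

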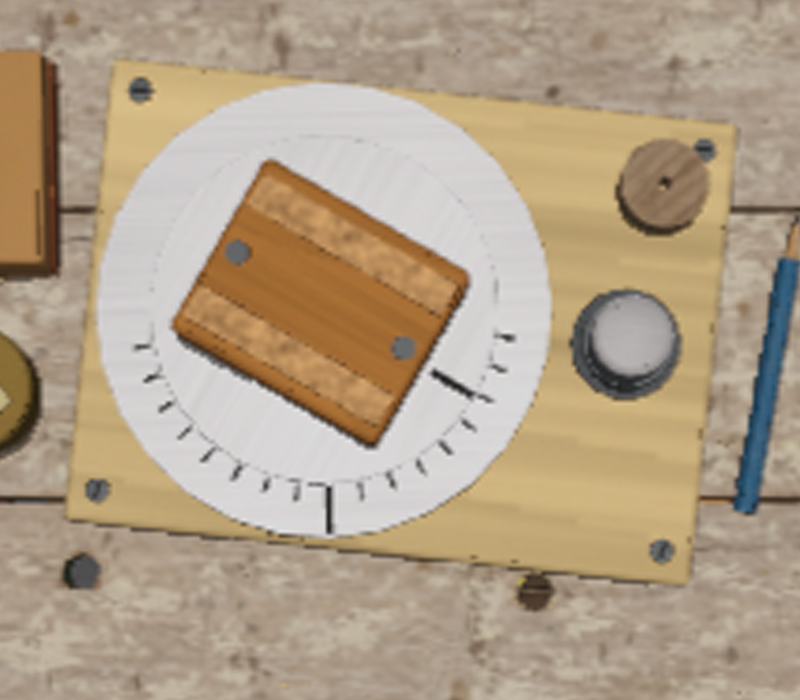

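The axis is at about (566,161). The index is at -120° and the long line at -178.5°, so it needs 58.5° clockwise. The plunger is at about (549,4). The rectified crop agrees with this. I'll close the fingers and move to above the standoff point.

>>> {"fn": "step_arm", "kwargs": {"motion": [[[1,-0.81,-0.425,0,0],[1,-0.81,-0.425,0,0],[1,-0.81,-0.425,0,0],[1,-0.81,-0.425,0,0],[1,-0.81,-0.425,0,0],[1,-0.81,-0.425,0,0],[1,-0.81,-0.425,0,0],[1,-0.81,-0.425,0,0]]], "grip_force": 40}}

```text
t: 0.9
tool_pos: [427.5, 314.9, 239.0]
eef_rot: [0.21, 0.978, -0.0, -0.0]
force: [0.3, 0.1, -0.6]
gripper_width: -0.3
finger_force: 0.0
```

>>> {"fn": "step_arm", "kwargs": {"motion": [[[1,-0.81,-0.425,0,0],[1,-0.81,-0.425,0,0],[1,-0.81,-0.425,0,0],[1,-0.81,-0.425,0,0],[1,-0.81,-0.425,0,0],[1,-0.81,-0.425,0,0],[1,-0.81,-0.425,0,0],[1,-0.81,-0.425,0,0],[1,0,0,0,0.95],[1,0,0,0,0],[1,0,0,0,0]]]}}

```text
t: 2.0
tool_pos: [606.7, 86.0, 238.8]
eef_rot: [0.258, 0.966, -0.0, -0.001]
force: [0.2, -0.2, 0.3]
gripper_width: -0.2
finger_force: 0.0
```

```bash
cat > w.py <<'E'
from h import *
from station import state,tip_extent
from scipy.spatial.transform import Rotation as Ro
import sys
def rel(tx,ty):
    s=state(); M=Ro.from_quat(s["eef_rot"]).as_matrix(); d=np.array([tx,ty])-s["tool_pos"][:2]
    print("pos",s["tool_pos"].round(1),"x-yaw",np.degrees(np.arctan2(M[1,0],M[0,0])).round(2),"tilt",M[:,2].round(3),"F",s["force"].round(1),"t",s["t"],"tip",tip_extent,"w",round(s["gripper_width"],1))
    print("to go tool x,y mm",(d@M[:2,:2]).round(1),"scaled",(d@M[:2,:2]/40).round(3))
E
python3 -c "
from w import *
rel(608,85)"
```

```text
pos [606.7  86.  238.8] x-yaw 150.15 tilt [-0.001  0.    -1.   ] F [ 0.2 -0.2  0.3] t 2.0 tip 8.0 w -0.2
to go tool x,y mm [-1.6 -0.2] scaled [-0.039 -0.006]
```

>>> {"fn": "step_arm", "kwargs": {"motion": [[[1,0,0,1,0],[1,0,0,1,0],[1,0,0,1,0],[1,0,0,0.9,0],[1,0,0,0.6,0],[1,0,0,0.3,0],[1,0,0,0,0],[1,0,0,0,0]]]}}

```text
t: 2.8
tool_pos: [608.0, 86.2, 48.3]
eef_rot: [0.258, 0.966, 0.0, 0.001]
force: [0.9, -1.0, 1.1]
gripper_width: -0.1
finger_force: 0.0
```

>>> {"fn": "step_arm", "kwargs": {"motion": [[[1,0.05,0,0,0],[1,0.05,0,0,0],[1,0.05,0,0,0],[1,0.05,0,0,0],[1,0,0,0,0],[1,0,0,0,0]]]}}

```text
t: 3.4
tool_pos: [600.5, 89.8, 47.4]
eef_rot: [0.259, 0.966, -0.0, 0.0]
force: [-0.3, -0.5, -0.3]
gripper_width: 0.2
finger_force: 0.0
```

```bash
cat > look.py <<'E'
from w import *
from station import camera
def look(name,side=False):
    T=camera("top"); cen=np.array([566.3,160.1])
    if side: cv2.imwrite(f"pics/{name}s.png",camera("side")["color"][...,::-1])
    im=rect(T,[545,105],40,150,2); cv2.imwrite(f"pics/{name}.png",im[...,::-1])
    return T,cen
E
python3 -c "
from look import *
rel(600,90); look('a1')"
```

```text
pos [600.5  89.8  47.4] x-yaw 150.02 tilt [ 0. -0. -1.] F [-0.3 -0.5 -0.3] t 3.4 tip 8.0 w 0.2
to go tool x,y mm [ 0.5 -0. ] scaled [ 0.013 -0.   ]
```

View pics/a1.png

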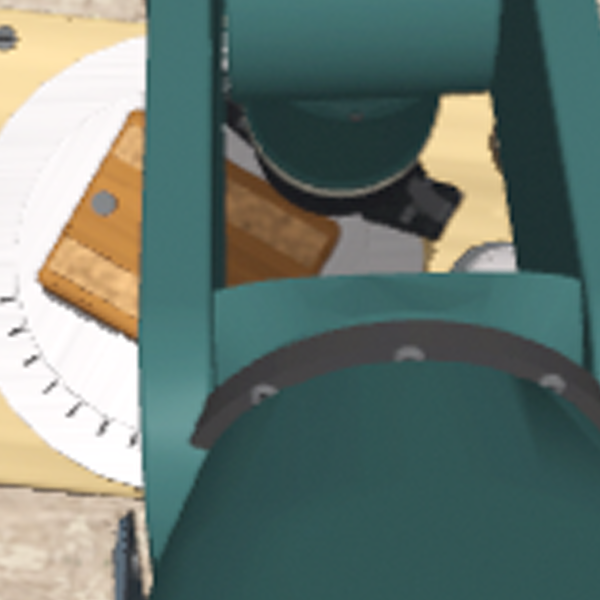

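The arm hides the index from above, and the block hasn't been touched yet. I'll close the gap, then push along the arc in stages.

>>> {"fn": "step_arm", "kwargs": {"motion": [[[1,0.025,0,0,0],[1,0.025,0,0,0],[1,0.025,0,0,0],[1,0.025,0,0,0],[1,0,0,0,0]]]}}

```text
t: 3.95
tool_pos: [596.8, 91.8, 47.3]
eef_rot: [0.259, 0.966, -0.0, -0.0]
force: [-0.0, -0.1, 0.1]
gripper_width: -0.0
finger_force: 0.0
```

>>> {"fn": "step_arm", "kwargs": {"motion": [[[1,0.061,-0.078,0,0.5],[1,0.061,-0.078,0,0.5],[1,0.061,-0.078,0,0.5],[1,0.061,-0.078,0,0.5]]]}}

```text
t: 4.35
tool_pos: [583.0, 86.7, 47.5]
eef_rot: [0.359, 0.933, 0.0, 0.001]
force: [1.4, -0.6, -1.9]
gripper_width: 0.2
finger_force: 1.1
```

```bash
python3 -c "
from w import *
rel(600,90)"
```

```text
pos [583.   86.7  47.5] x-yaw 137.9 tilt [ 0.002 -0.    -1.   ] F [ 1.4 -0.6 -1.9] t 4.35 tip 8.0 w 0.2
to go tool x,y mm [-10.4  13.8] scaled [-0.259  0.345]
```

>>> {"fn": "step_arm", "kwargs": {"motion": [[[1,0.061,-0.078,0,0.5],[1,0.061,-0.078,0,0.5],[1,0.061,-0.078,0,0.5],[1,0.061,-0.078,0,0.5],[1,0.061,-0.078,0,0.5],[1,0.061,-0.078,0,0.5],[1,0.061,-0.078,0,0.5],[1,0.061,-0.078,0,0.5],[1,0.061,-0.078,0,0.5],[1,0.061,-0.078,0,0.5],[1,0,0,0,0]]]}}

```text
t: 5.45
tool_pos: [542.2, 88.8, 47.4]
eef_rot: [0.588, 0.809, -0.001, -0.0]
force: [-1.2, -4.3, 0.7]
gripper_width: -0.2
finger_force: 1.7
```

```bash
python3 -c "
from look import *
rel(566,161)
C=camera('side'); im=cv2.resize(C['color'][190:330,170:370],None,fx=4,fy=4,interpolation=cv2.INTER_CUBIC); cv2.imwrite('pics/b1s.png',im[...,::-1])
look('b1')"
```

```text
pos [542.2  88.8  47.4] x-yaw 108.02 tilt [-0.001 -0.001 -1.   ] F [-1.2 -4.3  0.7] t 5.45 tip 8.0 w -0.2
to go tool x,y mm [61.3 44.9] scaled [1.532 1.123]
```

View pics/b1s.png

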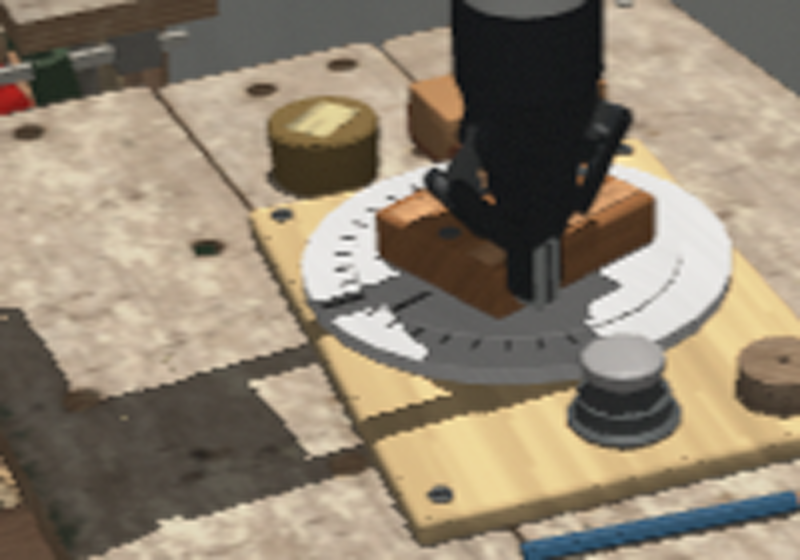

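The side view shows the index (crop ~(410,302)) still about 16° short of the long line (340,302), which agrees with the tool yaw. I'll push most of the rest, back off and measure from above.

>>> {"fn": "step_arm", "kwargs": {"motion": [[[1,0.061,-0.078,0,0.5],[1,0.061,-0.078,0,0.5],[1,0.061,-0.078,0,0.5],[1,0.061,-0.078,0,0.5],[1,0.02,-0.026,0,0.1667],[1,0,0,0,0],[1,0,0,0,0]]]}}

```text
t: 6.25
tool_pos: [526.7, 96.2, 47.3]
eef_rot: [0.675, 0.738, -0.001, -0.0]
force: [-2.4, -4.6, 3.8]
gripper_width: -0.4
finger_force: 2.2
```

```bash
cat >> look.py <<'E'
def marks(C,cen,fa=-178.5,w=24):
    for n,z,r0,r1 in(("long",25,102,114),("index",27,70,88)):
        a,v=darkang(C,cen,z,r0,r1,np.radians(fa-w),np.radians(fa+w))
        v=v-cv2.medianBlur(np.float32(v/2).astype(np.uint8)[:,None],61)[:,0]*2.
        i=v[15:-15].argmin()+15; j=np.arange(i-13,i+14); j=j[(j>=0)&(j<len(v))]; q=np.clip(-v[j]-.3*-v[i],0,None)
        print(n,"deg",round(np.degrees((q@a[j])/q.sum()),2),"depth",round(float(v[i]),1))
E
python3 -c "
from look import *
rel(566,161)
T=camera('top');S=camera('side')
print('top');marks(T,[566.3,160.1]);print('side');marks(S,[565.,162.1])
im=cv2.resize(S['color'][190:330,170:370],None,fx=4,fy=4,interpolation=cv2.INTER_CUBIC); cv2.imwrite('pics/c1s.png',im[...,::-1])"
```

```text
pos [526.7  96.2  47.3] x-yaw 95.11 tilt [-0.001 -0.001 -1.   ] F [-2.4 -4.6  3.8] t 6.25 tip 8.0 w -0.4
to go tool x,y mm [61.  44.9] scaled [1.525 1.123]
top
long deg -179.45 depth -43.4
index deg -179.4 depth -27.5
side
long deg -178.85 depth -54.1
index deg -176.1 depth -42.9
```

View pics/c1s.png

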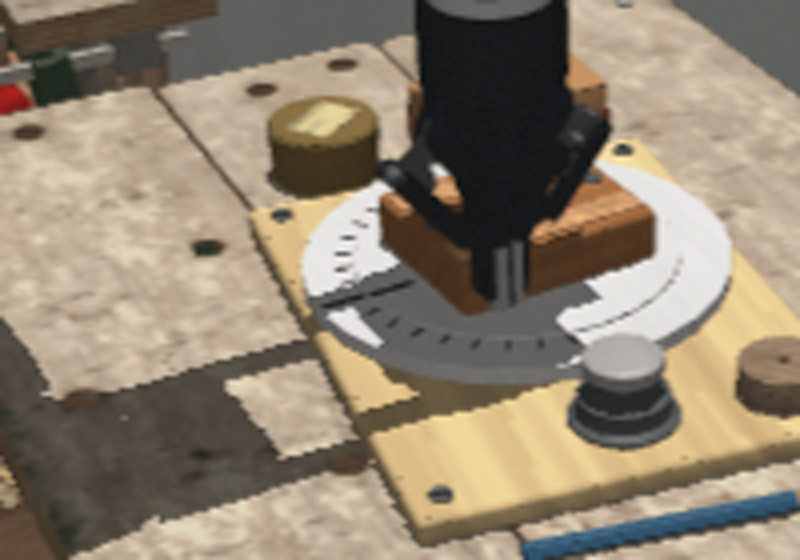

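The side view puts the index about 2–3° short, with the marks nearly in line at (365,291). I'll back off, rise and go above the plunger to get a clear top view.

>>> {"fn": "step_arm", "kwargs": {"motion": [[[1,-0.2,0,0,0],[1,-0.2,0,0,0],[1,0,0,-0.8,0],[1,0,0,-0.8,0],[1,0,0,-0.4,0],[1,-0.66,0.12,0,0],[1,-0.66,0.12,0,0],[1,-0.66,0.12,0,0],[1,0,0,0,0],[1,0,0,0,0]]]}}

```text
t: 7.35
tool_pos: [550.2, 2.4, 127.2]
eef_rot: [0.676, 0.737, 0.0, -0.0]
force: [0.1, 0.7, -0.2]
gripper_width: 0.0
finger_force: 0.0
```

```bash
python3 -c "
from look import *
rel(549.4,3.5)
T=camera('top');S=camera('side')
print('top');marks(T,[566.3,160.1]);print('side');marks(S,[565.,162.1])
im=rect(T,[545,105],27,150,2); cv2.imwrite('pics/d1.png',im[...,::-1])"
```

```text
pos [550.2   2.4 127.2] x-yaw 94.92 tilt [ 0.  0. -1.] F [ 0.1  0.7 -0.2] t 7.35 tip 8.0 w 0.0
to go tool x,y mm [ 1.1 -0.7] scaled [ 0.028 -0.018]
top
long deg -178.54 depth -184.2
index deg -175.62 depth -162.8
side
long deg -178.66 depth -123.9
index deg -175.99 depth -112.1
```

View pics/d1.png

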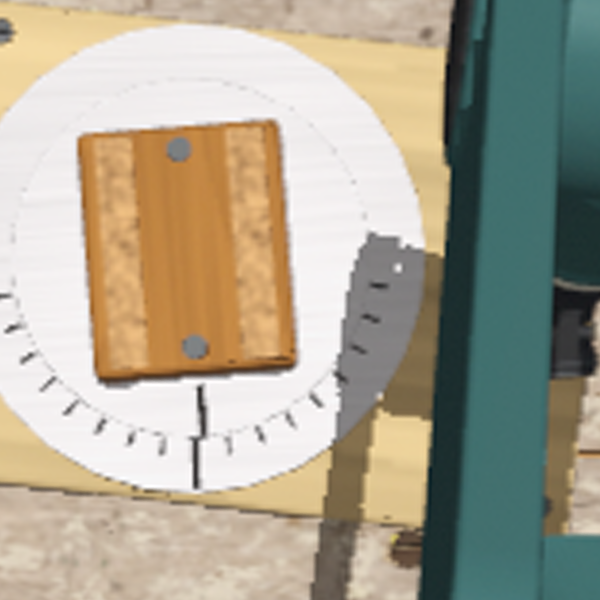

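From above the marks are clear: long line -178.5°, index -175.65°, so 2.8° is left. I'll retrace to the contact pose and turn by that much.

>>> {"fn": "step_arm", "kwargs": {"motion": [[[1,0.66,-0.12,0,0],[1,0.66,-0.12,0,0],[1,0.66,-0.12,0,0],[1,0,0,0.4,0],[1,0,0,0.8,0],[1,0,0,0.8,0],[1,0,0,0,0],[1,0.2,0,0,0],[1,0.1,0,0,0],[1,0.05,0,0,0],[1,0.05,0,0,0],[1,0,0,0,0]]]}}

```text
t: 8.65
tool_pos: [528.0, 96.7, 48.2]
eef_rot: [0.675, 0.738, 0.0, 0.001]
force: [0.5, -1.2, 1.6]
gripper_width: 0.1
finger_force: 0.5
```

>>> {"fn": "step_arm", "kwargs": {"motion": [[[1,0.02,-0.026,0,0.1667],[1,0.02,-0.026,0,0.1667],[1,0.017,-0.022,0,0.14],[1,0,0,0,0],[1,0,0,0,0],[1,0,0,0,0]]]}}

```text
t: 9.25
tool_pos: [524.1, 98.7, 47.2]
eef_rot: [0.694, 0.72, -0.0, -0.0]
force: [1.0, -2.2, 2.4]
gripper_width: 0.1
finger_force: 1.0
```

```bash
python3 -c "
from look import *
rel(566,161)
S=camera('side')
marks(S,[565.,162.1])"
```

```text
pos [524.1  98.7  47.2] x-yaw 92.18 tilt [-0. -0. -1.] F [ 1.  -2.2  2.4] t 9.25 tip 8.0 w 0.1
to go tool x,y mm [60.6 44.2] scaled [1.516 1.105]
long deg -178.99 depth -49.1
index deg -179.65 depth -38.8
```

>>> {"fn": "step_arm", "kwargs": {"motion": [[[1,-0.2,0,0,0],[1,-0.2,0,0,0],[1,0,0,-0.8,0],[1,0,0,-0.8,0],[1,0,0,-0.4,0],[1,-0.67,0.18,0,0],[1,-0.67,0.18,0,0],[1,-0.67,0.18,0,0],[1,0,0,0,0],[1,0,0,0,0]]]}}

```text
t: 10.3
tool_pos: [549.0, 2.5, 127.0]
eef_rot: [0.694, 0.72, -0.0, -0.001]
force: [-0.5, 0.1, -0.5]
gripper_width: 0.2
finger_force: 0.0
```

```bash
python3 -c "
from look import *
rel(549.4,3.5)
for i in range(2):
  T=camera('top');S=camera('side')
  print('top');marks(T,[566.3,160.1]);print('side');marks(S,[565.,162.1])
im=rect(T,[470,155],26,50,6); cv2.imwrite('pics/e1.png',im[...,::-1])"
```

```text
pos [549.    2.5 127. ] x-yaw 92.06 tilt [-0.001  0.    -1.   ] F [-0.5  0.1 -0.5] t 10.3 tip 8.0 w 0.2
to go tool x,y mm [1.  0.5] scaled [0.024 0.011]
top
long deg -178.54 depth -184.6
index deg -179.3 depth -184.3
side
long deg -178.66 depth -124.1
index deg -179.54 depth -107.7
top
long deg -178.54 depth -185.0
index deg -179.3 depth -184.6
side
long deg -178.66 depth -124.0
index deg -179.53 depth -107.7
```

View pics/e1.png

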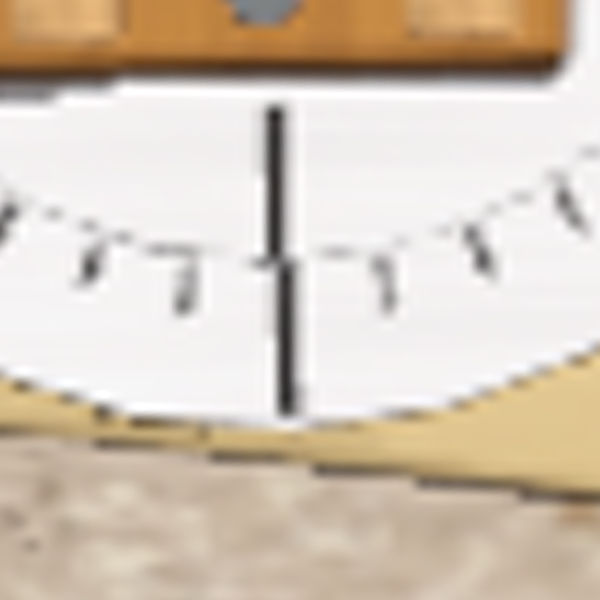

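Overshot by about 0.8° (index end ~1.4 mm past, at crop (272,258) against (286,265)). To mend it I'll nudge the far end of the same face, which turns the block anticlockwise.

>>> {"fn": "step_arm", "kwargs": {"motion": [[[1,0.677,0.54,0,0],[1,0.677,0.54,0,0],[1,0.677,0.54,0,0],[1,0,0,0.4,0.15],[1,0,0,0.8,0],[1,0,0,0.8,0],[1,0,0,0,0],[1,0.15,0,0,0],[1,0.1,0,0,0],[1,0,0,0,0],[1,0,0,0,0]]]}}

```text
t: 11.6
tool_pos: [611.9, 97.2, 48.8]
eef_rot: [0.699, 0.715, 0.001, 0.001]
force: [-0.1, -0.1, 1.2]
gripper_width: 0.1
finger_force: 0.0
```

```bash
python3 -c "
from look import *
rel(611,101.5)
S=camera('side')
marks(S,[565.,162.1]);print('top');marks(camera('top'),[566.3,160.1])"
```

```text
pos [611.9  97.2  48.8] x-yaw 91.31 tilt [ 0.002 -0.    -1.   ] F [-0.1 -0.1  1.2] t 11.6 tip 8.0 w 0.1
to go tool x,y mm [ 4.3 -0.8] scaled [ 0.109 -0.019]
long deg -178.8 depth -51.9
index deg -179.7 depth -42.0
top
long deg -185.96 depth -8.2
index deg -179.29 depth -1.3
```

>>> {"fn": "step_arm", "kwargs": {"motion": [[[1,0.025,0,0,0],[1,0.025,0,0,0],[1,0.025,0,0,0],[1,0.01,0,0,0],[1,0,0,0,0],[1,0,0,0,0]]]}}

```text
t: 12.3
tool_pos: [610.8, 100.1, 47.2]
eef_rot: [0.699, 0.715, -0.0, 0.0]
force: [0.4, -1.4, -0.0]
gripper_width: 0.2
finger_force: 0.5
```

```bash
python3 -c "
from look import *
rel(611,101.5)
marks(camera('side'),[565.,162.1])"
```

```text
pos [610.8 100.1  47.2] x-yaw 91.28 tilt [-0. -0. -1.] F [ 0.4 -1.4 -0. ] t 12.3 tip 8.0 w 0.2
to go tool x,y mm [1.4 0.2] scaled [0.034 0.006]
long deg -178.85 depth -49.5
index deg -179.95 depth -45.3
```

>>> {"fn": "step_arm", "kwargs": {"motion": [[[1,0.01,0,0,0],[1,0.005,0,0,0],[1,0,0,0,0],[1,0,0,0,0]]]}}

```text
t: 12.75
tool_pos: [611.1, 100.5, 47.3]
eef_rot: [0.699, 0.715, -0.0, 0.0]
force: [1.3, -3.6, -0.9]
gripper_width: 0.1
finger_force: 2.1
```

```bash
python3 -c "
from look import *
rel(611,101.5)
marks(camera('side'),[565.,162.1])"
```

```text
pos [611.1 100.5  47.3] x-yaw 91.28 tilt [ 0.    -0.001 -1.   ] F [ 1.3 -3.6 -0.9] t 12.75 tip 8.0 w 0.1
to go tool x,y mm [ 1.  -0.1] scaled [ 0.026 -0.002]
long deg -178.86 depth -49.5
index deg -179.73 depth -41.8
```

>>> {"fn": "step_arm", "kwargs": {"motion": [[[1,0.01,0,0,0],[1,0.005,0,0,0],[1,0,0,0,0],[1,0,0,0,0]]]}}

```text
t: 13.2
tool_pos: [611.5, 100.9, 47.3]
eef_rot: [0.699, 0.715, 0.0, 0.001]
force: [2.5, -4.7, -1.4]
gripper_width: 0.0
finger_force: 2.8
```

```bash
python3 -c "
from look import *
rel(611,101.5)
marks(camera('side'),[565.,162.1])"
```

```text
pos [611.5 100.9  47.3] x-yaw 91.29 tilt [ 0.001 -0.001 -1.   ] F [ 2.5 -4.7 -1.4] t 13.2 tip 8.0 w 0.0
to go tool x,y mm [ 0.6 -0.5] scaled [ 0.015 -0.013]
long deg -178.97 depth -47.5
index deg -179.44 depth -40.7
```

>>> {"fn": "step_arm", "kwargs": {"motion": [[[1,0.008,0,0,0],[1,0,0,0,0],[1,0,0,0,0],[1,-0.2,0,0,0],[1,-0.2,0,0,0],[1,0,0,-0.8,0],[1,0,0,-0.8,0],[1,0,0,-0.4,0],[1,0,0,0,0]]]}}

```text
t: 14.15
tool_pos: [612.9, 85.7, 130.0]
eef_rot: [0.699, 0.715, 0.002, 0.002]
force: [1.4, -0.1, -0.3]
gripper_width: -0.1
finger_force: 0.0
```

```bash
python3 -c "
from look import *
rel(549.4,3.5)
marks(camera('side'),[565.,162.1])"
```

```text
pos [612.9  85.7 130. ] x-yaw 91.26 tilt [ 0.005  0.001 -1.   ] F [ 1.4 -0.1 -0.3] t 14.15 tip 8.0 w -0.1
to go tool x,y mm [-80.8 -65.3] scaled [-2.021 -1.633]
long deg -178.58 depth -52.8
index deg -178.23 depth -45.6
```

>>> {"fn": "step_arm", "kwargs": {"motion": [[[1,-0.67,-0.54,0,0],[1,-0.67,-0.54,0,0],[1,-0.67,-0.54,0,0],[1,0,0,0,0],[1,0,0,0,0]]]}}

```text
t: 14.7
tool_pos: [547.0, 3.7, 126.1]
eef_rot: [0.7, 0.714, -0.001, -0.001]
force: [0.6, 1.0, 0.8]
gripper_width: -0.2
finger_force: 0.0
```

```bash
python3 -c "
from look import *
rel(549.4,3.5)
T=camera('top');S=camera('side')
print('top');marks(T,[566.3,160.1]);marks(T,[565.,162.1]);print('side');marks(S,[565.,162.1])
im=rect(T,[470,155],26,50,6); cv2.imwrite('pics/f1.png',im[...,::-1])"
```

```text
pos [547.    3.7 126.1] x-yaw 91.18 tilt [-0.002  0.001 -1.   ] F [0.6 1.  0.8] t 14.7 tip 8.0 w -0.2
to go tool x,y mm [-0.2  2.4] scaled [-0.006  0.06 ]
top
long deg -178.54 depth -184.6
index deg -178.0 depth -175.7
long deg -177.46 depth -176.1
index deg -176.53 depth -166.4
side
long deg -178.66 depth -122.0
index deg -178.33 depth -103.4
```

View pics/f1.png

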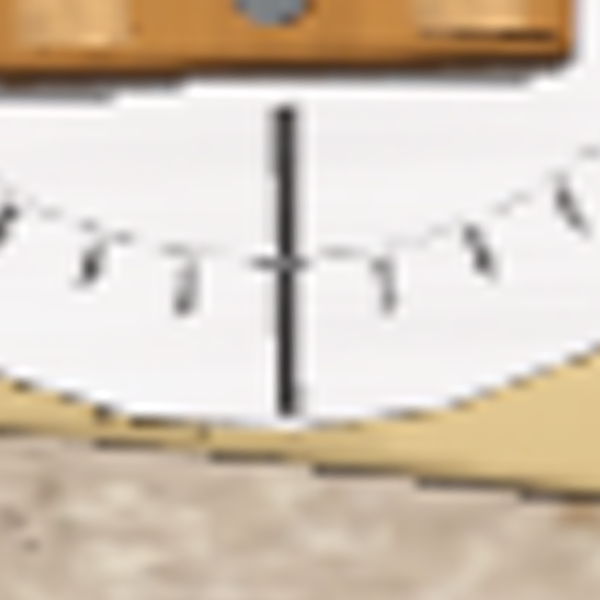

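Now the marks run through as one line at crop (286,262). The measured residual is 0.3–0.5° (~0.7 mm against a 4 mm line). On to the plunger.

>>> {"fn": "step_arm", "kwargs": {"motion": [[[1,0,0.06,0.8,0],[1,0,0,0.4,0],[1,0,0,0.2,0],[1,0,0,0.15,0],[1,0,0,0.05,0],[1,0,0,0.05,0],[1,0,0,0.05,0],[1,0,0,0.05,0],[1,0,0,0.05,0],[1,0,0,0.05,0],[1,0,0,0,0],[1,0,0,0,0]]]}}

```text
t: 16.0
tool_pos: [550.9, 3.9, 53.3]
eef_rot: [0.699, 0.715, 0.0, 0.0]
force: [1.0, -0.0, 1.8]
gripper_width: -0.1
finger_force: 0.8
```

```bash
python3 -c "
from look import *
rel(549.4,3.5)"
```

```text
pos [550.9   3.9  53.3] x-yaw 91.28 tilt [ 0.001 -0.    -1.   ] F [ 1.  -0.   1.8] t 16.0 tip 8.0 w -0.1
to go tool x,y mm [-0.3 -1.5] scaled [-0.009 -0.038]
```

Tip at 45 mm, so it needs to go on down to the stop.

>>> {"fn": "step_arm", "kwargs": {"motion": [[[1,0,0,0.05,0],[1,0,0,0.05,0],[1,0,0,0.025,0],[1,0,0,0.025,0],[1,0,0,0,0]]]}}

```text
t: 16.5
tool_pos: [551.0, 3.9, 48.9]
eef_rot: [0.699, 0.715, 0.0, 0.001]
force: [-3.5, 0.4, 19.8]
gripper_width: 0.0
finger_force: 10.0
```

>>> {"fn": "step_arm", "kwargs": {"motion": [[[1,0,0,0.025,0],[1,0,0,0.025,0],[1,0,0,0,0],[1,0,0,0,0]]]}}

```text
t: 16.9
tool_pos: [551.1, 3.9, 48.7]
eef_rot: [0.699, 0.715, 0.0, 0.001]
force: [-7.8, 1.0, 39.3]
gripper_width: -0.3
finger_force: 19.3
```

It's on the stop (39 N, tip at 41 mm). Retract and check.

>>> {"fn": "step_arm", "kwargs": {"motion": [[[1,0,0,-0.1,0],[1,0,0,-0.3,0],[1,0,0,-0.8,0],[1,0,0,-0.8,0],[1,0,0,-0.8,0],[1,-0.9,0,0,0],[1,-0.9,0,0,0],[1,-0.9,0,0,0],[1,-0.9,0,0,0],[1,-0.9,0,0,0],[1,0,0,0,0],[1,0,0,0,0]]]}}

```text
t: 18.1
tool_pos: [553.9, -176.3, 156.9]
eef_rot: [0.7, 0.714, -0.0, -0.001]
force: [0.0, 0.1, 0.2]
gripper_width: 0.4
finger_force: 0.0
```

```bash
python3 -c "
from look import *
rel(549.4,3.5)
T=camera('top');S=camera('side')
print('top');marks(T,[566.3,160.1]);print('side');marks(S,[565.,162.1])
print(depthpt(T,361,248),depthpt(T,359,245),depthpt(T,370,205))
cv2.imwrite('pics/g1.png',T['color'][150:330,150:450,::-1].repeat(2,0).repeat(2,1))"
```

```text
pos [ 553.9 -176.3  156.9] x-yaw 91.17 tilt [-0.001  0.001 -1.   ] F [0.  0.1 0.2] t 18.1 tip 8.0 w 0.4
to go tool x,y mm [179.9  -0.8] scaled [ 4.497 -0.021]
top
long deg -178.54 depth -177.8
index deg -178.0 depth -169.4
side
long deg -178.65 depth -124.8
index deg -178.33 depth -103.9
[547.82543789   4.46408779  40.01656935] [553.60151038   8.23361982  40.80387959] [633.42659773 -16.33155609  34.97280174]
```

View pics/g1.png

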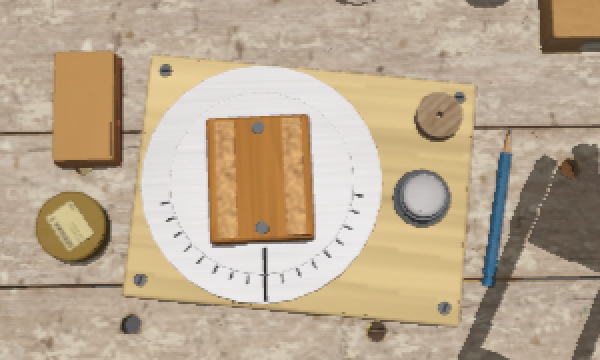

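The picture shows the marks in line at (265,272) and the plunger down, its top at about 40.5 mm. The loose items haven't moved and the arm is clear.

```bash
python3 -c "
from station import finish_job
print(finish_job())"
```

```text
the job is handed in; nothing more can be done
None
```

The job is handed in: the index mark is lined up with the long line to about 0.3–0.5° (after I nudged back a small overshoot), the lock plunger is down on its stop, and the loose things were not touched.

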